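Unlock the lid bolt of a bench pressure filter

ROBOT

A 7-joint arm with a two-finger parallel gripper is mounted at the origin on the work surface. World frame = base frame: x ahead of the robot, y to its left, z up, the work surface at z = 0. Lengths are in m, angles in rad, forces in N, time in s.
With the tool pointing down it reaches from about 0.4 to 0.9 m from the base axis. Payload 5.5 kg.
Tool frame: the origin (TCP) lies at the very end of the fingers, on their centre line; the grasp point (between the pads) lies 19 mm behind it; z points along the fingers, y is the direction in which the jaws open and shut (so a half turn about z gives the same grasp; the last joint's range is limited). The gripper opens to 92 mm and grips with 3 to 60 N. Pads are 19 mm wide; open, the fingers measure 130 mm over their backs; the gripper's body (75 mm by 190 mm) begins 47 mm behind the grasp point.
Start: joints at [1.569, 0.501, -0.427, 1.55, 0.221, 1.138, -0.21], TCP at [0.17, -0.627, 0.227] pointing down, gripper open.
Joint ranges: [-2.88, 2.88], [-0.31, 2.03], [-1.54, 1.56], [0.2, 2.42], [-1.41, 4.55], [0.19, 2.02], [-2.57, 2.57]. Speed limits (rad/s): [2.57, 2.57, 3.14, 3.14, 3.14, 3.14, 3.14].

INTERFACE

Orientations are given as a unit quaternion [x, y, z, w].
In Python, from station import monitor, imaging, r gives the robot as it stands. The module is installed in compiled form; this text tells all that it offers.
- The arm moves only by the tool step_arm, never from a script. Its argument "motion" is a list of rows, each a list of 2 entries, a list of its own where there are three numbers: the shift along the world's x, y, z in mm, then the turn, a rotation vector about the world's x, y, z in rad. In form: [[[tx, ty, tz], [ax, ay, az]], ...]. A call has 1 to 10 rows; each row is the pose to reach, as a shift and turn from the pose commanded when the call began; what a row does not reach only later rows make up. A row lasts 1/8 s, in which the tool goes at most 62.5 mm and 10.7 degrees, less where a joint would pass 70% of its speed; a pose out of reach is approached as far as the arm can. A call with a gripper value outside its range is refused whole. "gripper" is the closure, from 0 (fully open) to 1 (shut), set as the call begins (left out, the last holds). The fingers move at their own pace and stop on an object; "grip_force" is the grip in N (left out, the last holds). Time passes only in rows, so rows that repeat a pose let the fingers close. It gives the time, the measured TCP pose, the force and the opening at its end, in the units of the state.
- monitor.observe(): the state, without advancing time (a new reading comes with each control period).
- imaging.snapshot(name): name is "side" or "top"; returns the picture (400x640x3 uint8, blue, green, red); there is no depth.
- imaging.camera_model(name): a dict with "intrinsics" (3x3 intrinsics, pixels), "view" (4x4, takes a point from world to camera coordinates). Camera axes: x right, y up, looking along -z (the intrinsics and any distortion apply to the point x, -y, -z); pixel columns grow to the right and rows downward; lengths in m; the calibration is good to about 2 mm. A picture is of the moment at which its call begins. camera_model takes no time and is no camera call.
- r.finish_job(): hands the job in, once; it reports no verdict.
The state is a dict: "time_s": time; "qpos": joint angles; "qvel": joint speeds; "joint_torque": joint torques, N m; "tool_pos": TCP position; "tool_rot": TCP orientation; "wrist_force": force on the tool from outside, world axes, zero at the start; "wrist_torque": the same for the moment, N m; "opening": finger opening in m.
Only numpy, scipy, OpenCV 4.12 (cv2) and the standard library are available. Lean on these libraries where they do the work, as an engineer would, in place of code of your own. Each camera call takes 0.05 s, during which the arm holds its last target.

TASK

Pull the looped spring clip sideways out of the filter unit's lid bolt and set it down in the shallow metal tray, lowering it in rather than dropping it. Then draw the bolt fully back by its upright handle so that the lid is free, and let go. Do not knock the delicate pressure gauge that hangs over the clip, and leave the glassware and the bottle standing where they are.

Things in the scene. Friction and masses are not known exactly. Their poses are not given: they have to be found in the camera images.
- unit: Bench pressure filter, fixed. Origin: on the bench straight below the bolt, midway between its ears; x to the pot, z up. Grey base plate 12 mm thick, x -45 to 160, y -100 to 100 mm. Steel bolt 26 mm thick lies along y at x 0, axis 115 mm up, y -49 to 85 mm, through two ears (36 mm along x, 8 mm thick, centred at y -18 and 18, tops 137 mm up) that hold the lid's tongue.
- gauge: Delicate dial gauge over the clip, fixed to the unit (origin and axes of the unit). Drum 64 mm across, 222 to 250 mm above the bench, centred at x -26, y -34 mm, so out to x -58 mm: a tool cannot come straight down on the clip, but one tilted 30 to 45 degrees, leaning out to -x, passes. Its 16 mm pipe rises at x 45, y -85 mm to 236 mm up, then runs level to the drum.
- clip_loop (a point): Centre of the spring clip's loop, the place to grip. Clip: 8 mm steel wire, 123 mm long, 90 g, flat in its own x-z plane (axes as the unit's when fitted). Loop: upright ring, 46 mm across outside, 30 mm inside, 8 mm thick along y. Fitted, it is 66 mm from the bolt's axis to -x and about 124 mm above the bench. Pull level along -x; the snap yields at 10 to 17 N and 40 mm frees it.
- bolt_hole (a point): Centre of the 10 mm cross hole (along the unit's x) in the bolt, 115 mm above the bench, at y -34 mm in the unit's frame when home. It moves with the bolt.
- bolt_grip (a point): Grip point on the bolt's upright round handle (dark steel, 22 mm diameter), at y = +68 mm in the unit's frame, 155 mm above the bench; the handle's top is 18 mm higher and the top of the bolt below it 27 mm lower. It moves with the bolt.
- bolt (a joint): How far the bolt has been drawn, m: 0 home through both ears and the tongue, 0.070 fully back at its stop. It slides along the unit's +y against about 3 N of friction and stays where it is left.
- tray: Shallow open tray of plain aluminium, 210 x 135 x 24 mm (x, y, z), walls and floor about 4 mm, fixed to the bench. Origin: centre of its underside; long side along its x.
- beaker_large: Empty glass beaker, 92 mm diameter, 145 mm tall; origin at the centre of its underside.
- beaker_small: Empty glass beaker, 68 mm diameter, 85 mm tall, beside the unit's ears; origin at the centre of its underside.
- cylinder: Glass measuring cylinder, 34 mm diameter on a 68 mm foot, 200 mm tall, on the pot's side of the unit; origin at the centre of its underside.
- wash_bottle: White plastic wash bottle, 66 mm diameter, about 170 mm tall, on the pot's side of the unit; origin at the centre of its underside.
- lid (a point): Top centre of the round pot's lid, 117 mm above the bench, 95 mm along the unit's +x from the bolt; lid 116 mm across, with a knob reaching 135 mm above the bench.
- clip_tip (a point): Tip of the clip's straight leg, which runs through the bolt's hole: 100 mm along the clip's +x from the loop's centre and 10 mm below it. The wavy sprung leg runs above it, snapped over the bolt's top, to 98 mm from the loop's centre and 16 mm above it. While the clip is in, the bolt cannot be drawn.
Mind the look-alikes: they are no part of the job. Of the things that look like the part that bears clip_loop, the larger one is meant. Several things look just like the tray: the one meant starts farthest from the robot's base.

How it is judged:
On the way, in this order (a step that is already met when the one before it is completed fails the run):
1. the clip has been pulled clear of the bolt, which is still home (distance between clip_loop and bolt_hole above 0.112 m and value of joint bolt below 0.02 m), for 0.1 s.
2. the clip is lowered into the tray while still held (x of clip_loop in the frame of tray between -0.105 and 0.105 m and y of clip_loop in the frame of tray between -0.067 and 0.067 m and z of clip_loop in the frame of tray below 0.07 m and contact force between the fingers and clip above 0.5 N), for 0.1 s.
3. the bolt is drawn back with the clip left in the tray (value of joint bolt above 0.06 m and z of clip_loop in the frame of tray below 0.05 m), for 0.2 s.
At the end, for the whole second after the job is handed in: The bolt is drawn back at least 60 of its 70 mm and at rest; the clip lies in the tray at rest, the centre of its loop (less than 40 mm above the tray's underside) and the tip of its straight leg (less than 50 mm above it) both inside the tray's outline (value of joint bolt above 0.06 m and velocity of joint bolt below 0.01 m/s and x of clip_loop in the frame of tray between -0.105 and 0.105 m and y of clip_loop in the frame of tray between -0.067 and 0.067 m and x of clip_tip in the frame of tray between -0.105 and 0.105 m and y of clip_tip in the frame of tray between -0.067 and 0.067 m and z of clip_tip in the frame of tray below 0.05 m and z of clip_loop in the frame of tray below 0.04 m and linear speed of clip below 0.02 m/s); the robot touches nothing.
It fails at once if the gauge or its pipe is knocked (more than 6 N) (contact force between anything else and gauge above 6 N).
It fails at once if a beaker, the measuring cylinder or the bottle is shifted more than 25 mm or tipped (distance of any of beaker_large, beaker_small, cylinder, wash_bottle from where it was at the start of the episode above 0.025 m or angle between any of beaker_large, beaker_small, cylinder, wash_bottle's own z axis and vertical above 0.35 rad).
It also fails if it takes over 61 s, if anything falls off the work surface, if the arm or the gripper's body presses on something with over 40 N, if the wrist force passes 120 N, or if a joint passes its speed limit or range.

## Working session

There is one attempt and no reset: what is moved stays moved. The work goes in short steps, Python scripts to look and compute and a tool call to move; the robot and the scene stay as the last step left them, time stands still between calls to the robot, and variables do not carry over. Pictures are saved under pics/ and viewed, and the job is handed in when it is done.

Besides the shell and the picture viewer there is one more tool, called after ">>>" by a JSON object that holds its "fn" and its "kwargs". step_arm: Moves the arm, as the interface text tells. Its arguments: {"type":"object","properties":{"motion":{"type":"array","items":{"type":"array"}},"gripper":{"type":"number"},"grip_force":{"type":"number"}},"required":["motion"]}

```bash
mkdir -p pics && ls && python3 - <<'E'
from station import monitor, imaging, r
import cv2, numpy as np
print(monitor.observe())
for n in ("side","top"):
    im=imaging.snapshot(n); cv2.imwrite(f"pics/{n}0.png",im); m=imaging.camera_model(n); print(n,m)
E
```

```text
pics
{'time_s': 0.0, 'qpos': array([ 1.5691917 ,  0.50185776, -0.42680479,  1.55147555,  0.22079758,
        1.13828386, -0.21030944]), 'qvel': array([1.45928277e-03, 1.35481928e-03, 4.47823899e-04, 1.22011327e-03,
       1.80132398e-03, 3.25191556e-04, 9.75654735e-05]), 'joint_torque': array([ 8.06965763e-04, -5.66597772e+01, -5.81579089e+00, -2.79117984e+01,
       -6.86747907e-02,  3.09984328e-02,  2.28249714e-04]), 'tool_pos': array([ 0.16990035, -0.62666383,  0.22566271]), 'tool_rot': array([ 9.91243079e-01,  1.32046173e-01, -9.12450061e-05, -9.78804504e-04]), 'wrist_force': array([ 0.44688645, -0.12424309,  0.17515141]), 'wrist_torque': array([0.04336468, 0.0444319 , 0.01616862]), 'opening': 0.09171430417448445}
side {'intrinsics': array([[462.73161463,   0.        , 323.2034573 ],
       [  0.        , 462.73161463, 195.17279833],
       [  0.        ,   0.        ,   1.        ]]), 'view': array([[-0.95604447, -0.29287536,  0.01424786,  0.3858361 ],
       [ 0.1825763 , -0.55656174,  0.81049671, -0.18547128],
       [-0.2294447 ,  0.77747222,  0.58556987, -1.21864462],
       [ 0.        ,  0.        ,  0.        ,  1.        ]])}
top {'intrinsics': array([[443.62974981,   0.        , 322.77884703],
       [  0.        , 443.62974981, 203.4094609 ],
       [  0.        ,   0.        ,   1.        ]]), 'view': array([[-0.00712465, -0.99993896,  0.00844454,  0.01017507],
       [ 0.99270689, -0.00605633,  0.12040078, -0.43529592],
       [-0.12034229,  0.00924076,  0.99268945, -1.16758295],
       [ 0.        ,  0.        ,  0.        ,  1.        ]])}
```

View pics/side0.png

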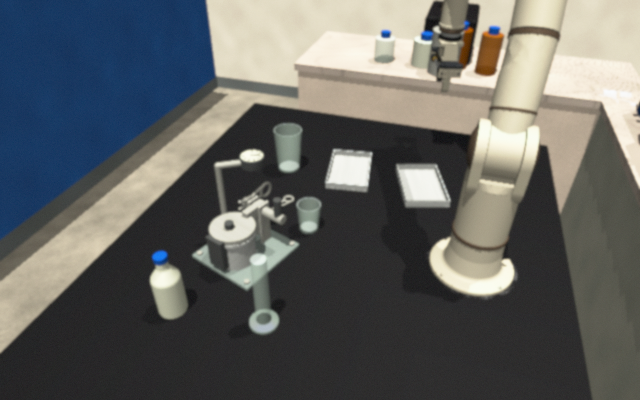

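View pics/top0.png

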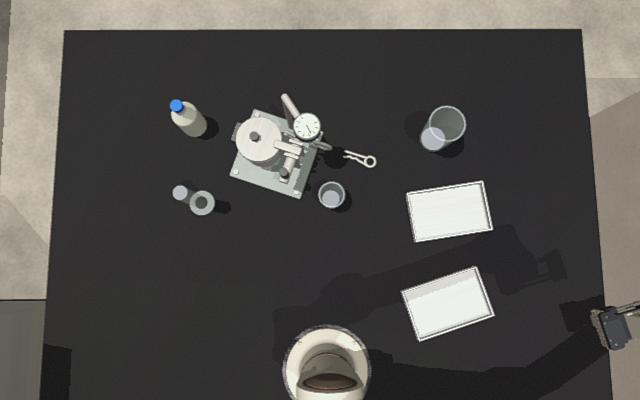

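Side view: the unit is near (245,225), with clip-like shapes at (258,195) and (285,200). Top view: there is a clip-like thing at (360,158), and trays at (450,211) and (447,303). I'll enlarge these.

```bash
python3 - <<'E'
import cv2
s=cv2.imread("pics/side0.png");t=cv2.imread("pics/top0.png")
cv2.imwrite("pics/side0c.png",cv2.resize(s[140:290,180:340],None,fx=5,fy=4*5/4*0.8,interpolation=cv2.INTER_CUBIC))
cv2.imwrite("pics/top0c.png",cv2.resize(t[85:215,225:385],None,fx=5,fy=4.6,interpolation=cv2.INTER_CUBIC)[:600])
E
```

```text
(no output)
```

View pics/side0c.png

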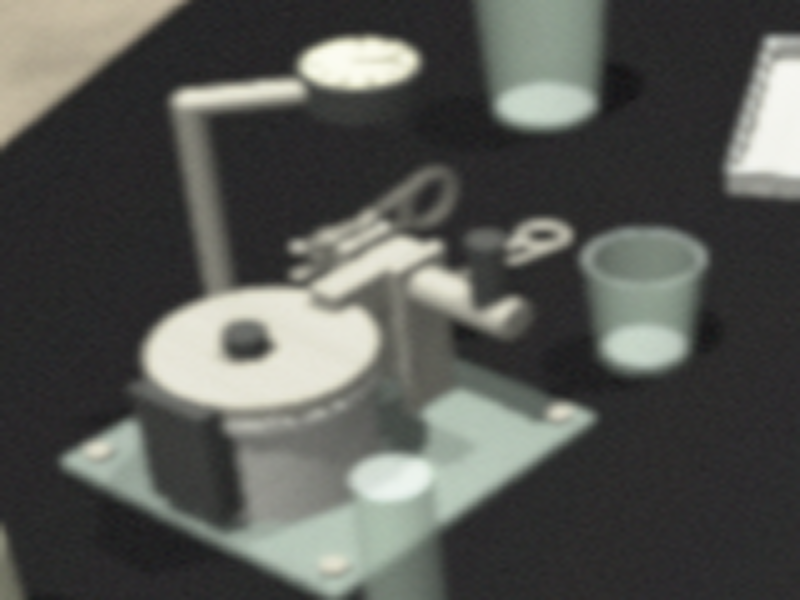

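View pics/top0c.png

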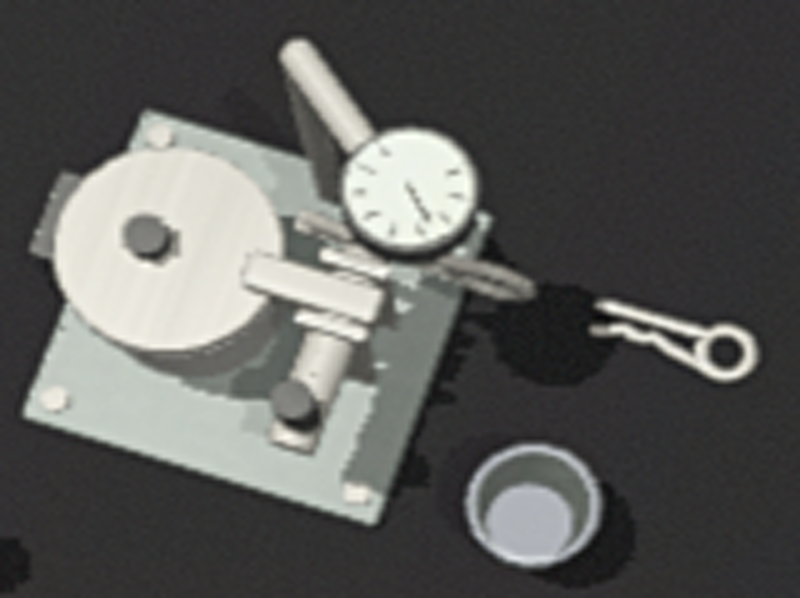

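Candidates for the clip are the upright one in the bolt, loop at top (330,147) / side (268,190), and the smaller one lying on the bench, loop at top (370,160) / side (291,198). The larger, fitted one is meant. Candidates for the tray are top (450,211) and top (447,303). The first is farther from the base at (325,370), so it is the one meant. Next I'll measure the poses.

```bash
cat > h.py <<'E'
import numpy as np, cv2
from station import imaging
CM={n:imaging.camera_model(n) for n in("side","top")}
def proj(n,P):
    P=np.atleast_2d(P); V=CM[n]["view"];K=CM[n]["intrinsics"]
    c=P@V[:3,:3].T+V[:3,3]; q=np.c_[c[:,0],-c[:,1],-c[:,2]]@K.T
    return q[:,:2]/q[:,2:]
def ray(n,uv):
    V=CM[n]["view"];K=CM[n]["intrinsics"]; d=np.linalg.solve(K,[uv[0],uv[1],1]); d=np.array([d[0],-d[1],-d[2]])
    R=V[:3,:3]; return -R.T@V[:3,3], R.T@d
def onz(n,uv,z):
    o,d=ray(n,uv); return o+d*(z-o[2])/d[2]
def U(p,P):  # pose (x,y,yaw), P in unit frame
    c,s=np.cos(p[2]),np.sin(p[2]); P=np.atleast_2d(P)
    return np.c_[p[0]+c*P[:,0]-s*P[:,1],p[1]+s*P[:,0]+c*P[:,1],P[:,2]]
E
python3 - <<'E'
from h import *
from scipy.optimize import least_squares
M={'knob':(95,0,135),'dial':(-26,-34,250),'hand':(0,68,173),'c1':(-45,-100,12),'c2':(-45,100,12),'c3':(160,100,12),'c4':(160,-100,12)}
T={'knob':(254.4,136.5),'dial':(307.4,126.3),'hand':(283.6,171.5),'c1':(323.4,131.1),'c2':(300,199.1),'c3':(229.4,175.2),'c4':(254.4,108.9)}
S={'knob':(229,223),'dial':(252.4,155),'hand':(277.4,200),'c2':(299,243.7),'c3':(247,289.2),'c4':(192.4,255.5)}
def f(p,ns=("top","side")):
    e=[]
    for n,D in(("top",T),("side",S)):
        if n in ns: e.append(proj(n,U(p,[np.array(M[k])/1e3 for k in D]))-np.array(list(D.values())))
    return np.concatenate(e).ravel()
for ns in(("top",),("side",),("top","side")):
    q=least_squares(f,[.57,.1,1.4],args=(ns,),loss='soft_l1'); print(ns,q.x); 
print(f(q.x).reshape(-1,2).round(1))
p=q.x
for k,P in dict(loop=(-66,0-34,124),hole=(0,-34,115),hand=(0,68,155),tip=(34,-34,114)).items(): w=U(p,np.array(P)/1e3)[0]; print(k,w.round(4),proj("top",w).round(),proj("side",w).round())
t=cv2.imread("pics/top0.png"); h=cv2.cvtColor(t,cv2.COLOR_BGR2HSV)
m=((h[...,2]>140)).astype('uint8')
for c in cv2.findContours(m,cv2.RETR_EXTERNAL,2)[0]:
    a=cv2.contourArea(c)
    if 2500<a<8000:
        R=cv2.minAreaRect(c)
        b=cv2.boxPoints(R); w=np.array([onz("top",x,.024) for x in b]); print("tray",R,w.mean(0).round(4),np.linalg.norm(np.diff(w,axis=0),axis=1).round(3),np.degrees(np.arctan2(*(w[1]-w[0])[[1,0]])),np.degrees(np.arctan2(*(w[2]-w[1])[[1,0]])))
for k,uv,z in(("small",(331.5,187),.085),("cyl",(180.5,192.5),.2),("large",(445,124),.145),("wash",(177,105),.17)): print(k,onz("top",uv,z).round(3))
E
```

```text
('top',) [0.55863978 0.07904292 1.23756087]
('side',) [0.55883493 0.08073469 1.2401556 ]
('top', 'side') [0.55879234 0.07954266 1.23809364]
[[ 3.1  0.4]
 [-0.6 -0.4]
 [-0.2  0. ]
 [-0.1  0.3]
 [-0.2 -0.1]
 [-0.4 -0. ]
 [-0.7 -0.5]
 [ 2.8 -2.5]
 [-0.4  1. ]
 [-0.1 -0.2]
 [ 0.6  0.1]
 [ 0.1 -0.3]
 [-0.7 -0.7]]
loop [0.5694 0.0061 0.124 ] [[323. 146.]] [[266. 189.]]
hole [0.5909 0.0684 0.115 ] [[299. 138.]] [[249. 204.]]
hand [0.4945 0.1018 0.155 ] [[284. 173.]] [[278. 206.]]
tip [0.602  0.1006 0.114 ] [[286. 134.]] [[240. 210.]]
tray ((447.6498718261719, 303.0442199707031), (53.57344436645508, 79.99671173095703), 70.90650939941406) [ 0.1702 -0.3197  0.024 ] [0.214 0.138 0.211] -71.78579957111374 -163.26272095942232
tray ((449.1092224121094, 210.68255615234375), (50.596458435058594, 79.86419677734375), 80.90972137451172) [ 0.4143 -0.3336  0.024 ] [0.219 0.137 0.216] -81.20218122781712 -173.8893517472532
tray ((271.95001220703125, 152.14999389648438), (80.95430755615234, 70.5187759399414), 18.43494987487793) [0.5785 0.1451 0.024 ] [0.196 0.224 0.195] -17.11677337978015 -109.18752893210235
small [ 0.471 -0.015  0.085]
cyl [0.442 0.336 0.2  ]
large [ 0.618 -0.296  0.145]
wash [0.66 0.36 0.17]
```

```bash
cat >> h.py <<'E'
from scipy.spatial.transform import Rotation as Ro
from station import monitor
PU=np.array([0.5588,0.0795,1.2381])
def toolR(yaw,th,sgn=1):
    """lean th toward -x' of heading yaw; jaws along -/+ y'"""
    h=np.array([np.cos(yaw),np.sin(yaw),0]); z=np.sin(th)*h-np.cos(th)*np.array([0,0,1])
    y=-sgn*np.array([-h[1],h[0],0]); return Ro.from_matrix(np.c_[np.cross(y,z),y,z])
def plan(grasp,R,back=0.0,dz=0,deep=0.0):
    z=R.as_matrix()[:,2]; tcp=np.array(grasp)+z*(0.019+deep-back)+[0,0,dz]
    s=monitor.observe(); R0=Ro.from_quat(s["tool_rot"])
    return ((tcp-s["tool_pos"])*1e3).round(1),(R*R0.inv()).as_rotvec().round(3)
def st():
    s=monitor.observe(); print(round(s["time_s"],2),"q",s["qpos"].round(2),"p",s["tool_pos"].round(4),"z",Ro.from_quat(s["tool_rot"]).as_matrix()[:,2].round(3),"y",Ro.from_quat(s["tool_rot"]).as_matrix()[:,1].round(3),"F",s["wrist_force"].round(1),"op",round(s["opening"],4))
E
python3 - <<'E'
from h import *
st()
loop=U(PU,[-.066,-.034,.124])[0]
R=toolR(PU[2],np.radians(40))
print(plan(loop,R,back=.15), plan(loop,R,deep=.002))
E
```

```text
0.1 q [ 1.57  0.5  -0.43  1.55  0.22  1.14 -0.21] p [ 0.1699 -0.6267  0.2258] z [-0.     0.002 -1.   ] y [ 0.262 -0.965 -0.002] F [ 0.2 -0.1  0.5] op 0.0917
(array([372. , 553.2,  -1.4]), array([ 0.494, -0.531,  0.932])) (array([ 403.9,  645.5, -117.9]), array([ 0.494, -0.531,  0.932]))
```

>>> {"fn": "step_arm", "kwargs": {"motion": [[[40,60,40],[0.08,-0.09,0.15]],[[90,120,80],[0.16,-0.18,0.31]],[[140,180,110],[0.25,-0.27,0.47]],[[190,240,120],[0.33,-0.35,0.62]],[[240,300,120],[0.41,-0.44,0.78]],[[290,360,120],[0.494,-0.531,0.932]],[[320,410,120],[0.494,-0.531,0.932]],[[330,440,120],[0.494,-0.531,0.932]],[[340,460,120],[0.494,-0.531,0.932]],[[340,460,120],[0.494,-0.531,0.932]]], "gripper": 0.4, "grip_force": 50}}

```text
time_s: 1.35
tool_pos: [0.5109, -0.163, 0.347]
tool_rot: [0.764, 0.547, 0.279, -0.199]
wrist_force: [-0.6, -0.2, 0.4]
opening: 0.0548
```

```bash
python3 - <<'E'
from h import *
st()
loop=U(PU,[-.066,-.034,.124])[0]
R=toolR(PU[2],np.radians(40))
print(plan(loop,R,back=.15), plan(loop,R,deep=.002))
E
```

```text
1.35 q [ 1.39  0.47 -0.95  1.68 -0.33  1.3   0.25] p [ 0.5109 -0.163   0.347 ] z [ 0.208  0.608 -0.766] y [ 0.946 -0.323  0.001] F [-0.6 -0.2  0.4] op 0.0548
(array([  31. ,   89.5, -122.7]), array([-0.   ,  0.001, -0.004])) (array([  62.9,  181.8, -239.1]), array([-0.   ,  0.001, -0.004]))
```

>>> {"fn": "step_arm", "kwargs": {"motion": [[[15,45,-60],[0,0,-0.004]],[[31,89,-122],[0,0,-0.004]],[[36,104,-142],[0,0,-0.004]],[[43,124,-167],[0,0,-0.004]],[[50,144,-192],[0,0,-0.004]],[[50,144,-192],[0,0,-0.004]],[[50,144,-192],[0,0,-0.004]]]}}

```text
time_s: 2.22
tool_pos: [0.5605, -0.024, 0.1551]
tool_rot: [0.767, 0.544, 0.279, -0.197]
wrist_force: [0.4, -0.0, 1.0]
opening: 0.0553
```

```bash
python3 - <<'E'
from h import *
st()
loop=U(PU,[-.066,-.034,.124])[0]
R=toolR(PU[2],np.radians(40))
print(plan(loop,R,deep=.002))
s=imaging.snapshot("side");t=imaging.snapshot("top")
cv2.imwrite("pics/a.png",np.hstack([cv2.resize(s[120:270,200:330],None,fx=3,fy=3,interpolation=2),cv2.resize(t[85:235,265:395],None,fx=3,fy=3,interpolation=2)]))
E
```

```text
2.23 q [ 1.1   0.67 -0.89  1.93 -0.28  0.76  0.2 ] p [ 0.5605 -0.024   0.1551] z [ 0.214  0.606 -0.766] y [ 0.943 -0.332  0.002] F [ 0.4 -0.   1. ] op 0.0553
(array([ 13.3,  42.8, -47.2]), array([0.001, 0.002, 0.005]))
```

View pics/a.png

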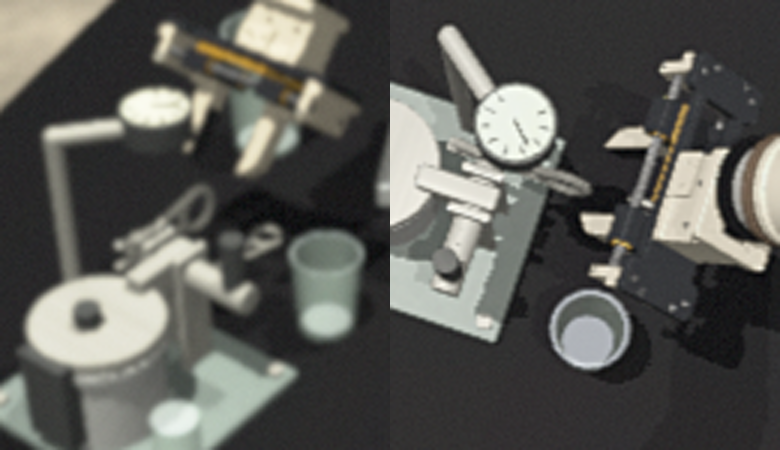

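```bash
python3 - <<'E'
from h import *
s=monitor.observe();p=s["tool_pos"];R=Ro.from_quat(s["tool_rot"]).as_matrix()
for n,(ox,oy,dx) in (("top",(265,85,390)),("side",(200,120,0))):
    f=lambda P:(proj(n,P)-[ox,oy])*3+[dx,0]
    print(n,"tcp",f(p).round(),"ftips",f(np.array([p+R[:,1]*.0275,p-R[:,1]*.0275])).round().tolist())
    print(" ring", f(U(PU,[[-.089,-.034,.124],[-.066,-.034,.124],[-.066,-.034,.147],[-.066,-.034,.101]])).round().tolist())
E
```

```text
top tcp [[603. 182.]] ftips [[614.0, 151.0], [592.0, 214.0]]
 ring [[591.0, 191.0], [565.0, 182.0], [565.0, 175.0], [564.0, 189.0]]
side tcp [[216. 164.]] ftips [[194.0, 154.0], [239.0, 174.0]]
 ring [[213.0, 197.0], [197.0, 208.0], [195.0, 188.0], [198.0, 229.0]]
```

```bash
python3 - <<'E'
import cv2
a=cv2.imread("pics/a.png"); cv2.imwrite("pics/a2.png",cv2.resize(a[40:340,430:690],None,fx=2,fy=2))
cv2.imwrite("pics/a3.png",cv2.resize(a[40:300,80:300],None,fx=2.2,fy=2.2))
E
```

```text
(no output)
```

View pics/a2.png

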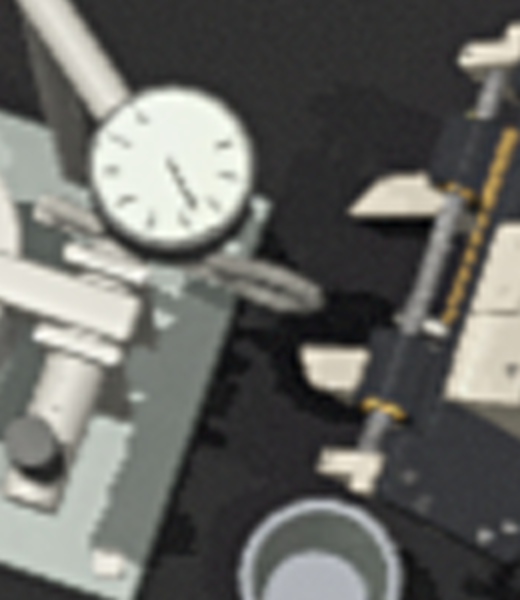

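>>> {"fn": "step_arm", "kwargs": {"motion": [[[4,14,-16],[0,0,0.005]],[[9,28,-31],[0,0,0.005]],[[13,42,-47],[0,0,0.005]],[[13,42,-47],[0,0,0.005]],[[13,42,-47],[0,0,0.005]]]}}

```text
time_s: 2.95
tool_pos: [0.5738, 0.0173, 0.1085]
tool_rot: [0.765, 0.545, 0.279, -0.197]
wrist_force: [-0.1, 0.1, -0.4]
opening: 0.0554
```

```bash
python3 - <<'E'
from h import *
st()
loop=U(PU,[-.066,-.034,.124])[0]
R=toolR(PU[2],np.radians(40))
print(plan(loop,R,deep=.002))
s=imaging.snapshot("side");t=imaging.snapshot("top")
cv2.imwrite("pics/b.png",np.hstack([cv2.resize(s[150:250,230:330],None,fx=4,fy=4,interpolation=2),cv2.resize(t[85:185,265:365],None,fx=4,fy=4,interpolation=2)]))
E
```

```text
2.95 q [ 1.    0.75 -0.86  1.96 -0.26  0.63  0.18] p [0.5738 0.0173 0.1085] z [ 0.212  0.606 -0.766] y [ 0.945 -0.328  0.003] F [-0.1  0.1 -0.4] op 0.0554
(array([-0. ,  1.5, -0.5]), array([0.002, 0.002, 0.001]))
```

View pics/b.png

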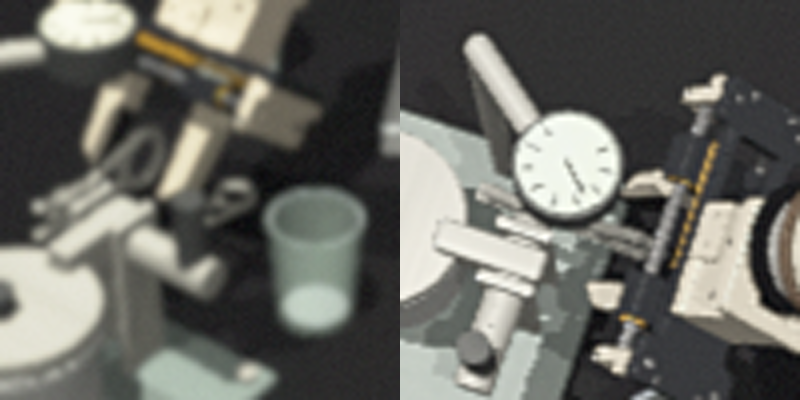

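The loop sits between the open fingers, at side crop (145,155) and top crop (625,238). The gauge is clear. I'll close on it.

>>> {"fn": "step_arm", "kwargs": {"motion": [[[0,0,0],[0,0,0]],[[0,0,0],[0,0,0]],[[0,0,0],[0,0,0]],[[0,0,0],[0,0,0]],[[0,0,0],[0,0,0]],[[0,0,0],[0,0,0]]], "gripper": 1, "grip_force": 55}}

```text
time_s: 3.8
tool_pos: [0.5735, 0.0184, 0.1077]
tool_rot: [0.765, 0.545, 0.279, -0.198]
wrist_force: [1.4, -0.7, -1.0]
opening: 0.0072
```

>>> {"fn": "step_arm", "kwargs": {"motion": [[[-3,-9,0],[0,0,0]],[[-6,-18,0],[0,0,0]],[[-9,-26,0],[0,0,0]],[[-12,-35,0],[0,0,0]],[[-15,-43,0],[0,0,0]],[[-18,-52,0],[0,0,0]],[[-21,-61,0],[0,0,0]],[[-24,-70,0],[0,0,0]],[[-28,-80,0],[0,0,0]],[[-28,-80,0],[0,0,0]]]}}

```text
time_s: 5.05
tool_pos: [0.5451, -0.0628, 0.1075]
tool_rot: [0.766, 0.545, 0.279, -0.197]
wrist_force: [0.3, -0.7, -1.2]
opening: 0.0072
```

```bash
python3 - <<'E'
from h import *
st()
s=imaging.snapshot("side");t=imaging.snapshot("top")
cv2.imwrite("pics/c.png",np.hstack([cv2.resize(s[150:250,230:330],None,fx=4,fy=4,interpolation=2),cv2.resize(t[85:185,265:365],None,fx=4,fy=4,interpolation=2)]))
E
```

```text
5.05 q [ 1.14  0.76 -0.84  1.93 -0.23  0.74  0.28] p [ 0.5451 -0.0628  0.1075] z [ 0.212  0.606 -0.767] y [ 0.945 -0.328  0.001] F [ 0.3 -0.7 -1.2] op 0.0072
```

View pics/c.png

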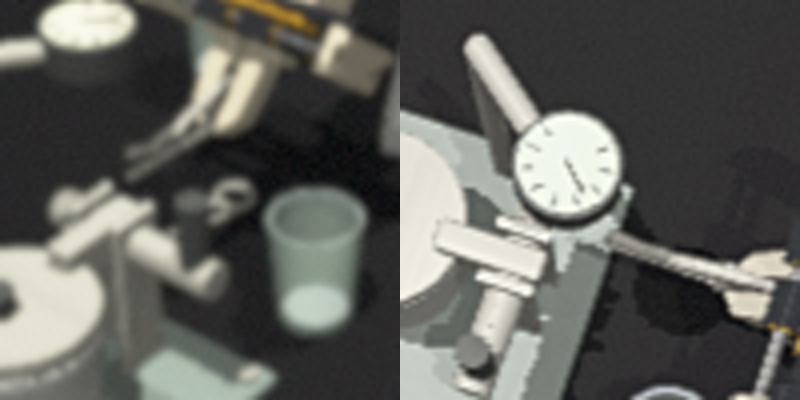

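```bash
python3 - <<'E'
from h import *
st()
s=monitor.observe();R=Ro.from_quat(s["tool_rot"]).as_matrix()
loop=s["tool_pos"]-R[:,2]*.021
h=U(PU,[1,0,0])[0]-U(PU,[0,0,0])[0]
for n,o,d in(("side",(230,150),0),("top",(265,85),400)):
    print(n,((proj(n,[loop,loop+.1*h-[0,0,.01],loop+.098*h+[0,0,.016]])-o)*4+[d,0]).round())
for th in (40,):
  print(plan([.419,-.371,.12],toolR(np.radians(97.5),np.radians(th)),deep=.002))
E
```

```text
5.15 q [ 1.14  0.76 -0.84  1.93 -0.23  0.74  0.28] p [ 0.5451 -0.0613  0.1078] z [ 0.211  0.607 -0.766] y [ 0.945 -0.326  0.001] F [-0.1  0.  -0. ] op 0.007
side [[223. 104.]
 [129. 180.]
 [129. 148.]]
top [[761. 287.]
 [610. 241.]
 [613. 231.]]
(array([-127.9, -296.3,   -3.9]), array([0.   , 0.001, 0.463]))
```

>>> {"fn": "step_arm", "kwargs": {"motion": [[[-10,-20,30],[0,0,0]],[[-30,-45,70],[0,0,0.06]],[[-60,-75,90],[0,0,0.14]],[[-90,-110,100],[0,0,0.23]],[[-110,-160,90],[0,0,0.32]],[[-128,-210,70],[0,0,0.4]],[[-128,-255,40],[0,0,0.463]],[[-128,-296,0],[0,0,0.463]],[[-128,-296,-4],[0,0,0.463]],[[-128,-296,-4],[0,0,0.463]]]}}

```text
time_s: 6.4
tool_pos: [0.4177, -0.3556, 0.1038]
tool_rot: [0.619, 0.707, 0.227, -0.257]
wrist_force: [0.3, 0.8, -0.2]
opening: 0.0074
```

```bash
python3 - <<'E'
from h import *
st()
# clip pitched 4deg tip-down => tool tilt 36
for th in (40,36): print(plan([.419,-.371,.032],toolR(np.radians(97.5),np.radians(th)),deep=.002))
s=imaging.snapshot("side");t=imaging.snapshot("top")
cv2.imwrite("pics/d.png",np.hstack([cv2.resize(s[90:220,270:400],None,fx=3,fy=3,interpolation=2),cv2.resize(t[150:280,390:520],None,fx=3,fy=3,interpolation=2)]))
E
```

```text
6.4 q [ 1.33  0.98 -0.75  1.4   0.14  1.48  0.75] p [ 0.4177 -0.3556  0.1038] z [-0.083  0.639 -0.764] y [0.991 0.131 0.002] F [ 0.3  0.8 -0.2] op 0.0074
(array([ -0.5,  -2. , -87.8]), array([-0.003,  0.002, -0.001]))
(array([ -0.3,  -3.2, -88.8]), array([-0.072, -0.007, -0.001]))
```

View pics/d.png

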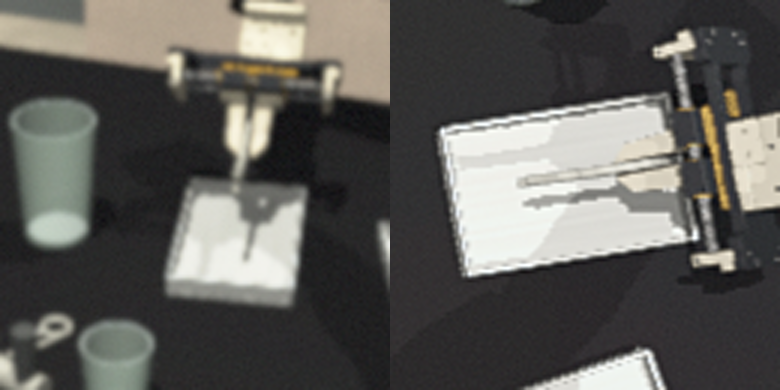

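>>> {"fn": "step_arm", "kwargs": {"motion": [[[0,4,-20],[-0.02,0,0]],[[0,6,-40],[-0.04,0,0]],[[0,6,-58],[-0.07,0,0]],[[0,6,-72],[-0.07,0,0]],[[0,6,-82],[-0.07,0,0]],[[0,6,-87],[-0.07,0,0]],[[0,6,-89],[-0.07,0,0]],[[0,6,-89],[-0.07,0,0]]]}}

```text
time_s: 7.5
tool_pos: [0.4173, -0.3515, 0.0148]
tool_rot: [0.628, 0.714, 0.201, -0.235]
wrist_force: [-0.3, 0.3, -1.4]
opening: 0.0069
```

>>> {"fn": "step_arm", "kwargs": {"motion": [[[0,0,-1],[0,0,0]],[[0,0,-2],[0,0,0]],[[0,0,-3],[0,0,0]],[[0,0,-3],[0,0,0]]]}}

```text
time_s: 8.0
tool_pos: [0.4171, -0.3513, 0.0117]
tool_rot: [0.628, 0.714, 0.201, -0.235]
wrist_force: [-0.5, -0.5, -0.9]
opening: 0.0073
```

```bash
python3 - <<'E'
from h import *
st()
s=imaging.snapshot("side");t=imaging.snapshot("top")
cv2.imwrite("pics/e.png",np.hstack([cv2.resize(s[90:220,270:400],None,fx=3,fy=3,interpolation=2),cv2.resize(t[150:280,390:520],None,fx=3,fy=3,interpolation=2)]))
E
```

```text
8.0 q [ 1.3   1.05 -0.7   1.47  0.21  1.3   0.75] p [ 0.4171 -0.3513  0.0117] z [-0.083  0.582 -0.809] y [ 0.991  0.13  -0.008] F [-0.5 -0.5 -0.9] op 0.0073
```

View pics/e.png

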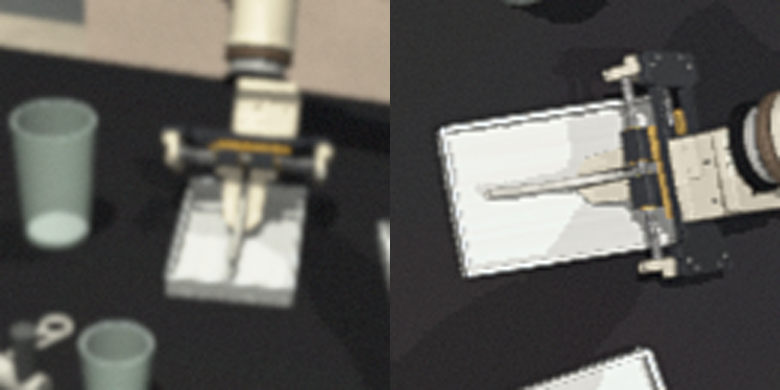

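>>> {"fn": "step_arm", "kwargs": {"motion": [[[0,0,0],[0,0,0]],[[0,0,0],[0,0,0]],[[0,0,0],[0,0,0]],[[0,0,0],[0,0,0]]], "gripper": 0.8}}

```text
time_s: 8.6
tool_pos: [0.4172, -0.3514, 0.0118]
tool_rot: [0.628, 0.714, 0.201, -0.235]
wrist_force: [0.4, 0.8, -1.1]
opening: 0.0182
```

>>> {"fn": "step_arm", "kwargs": {"motion": [[[0,0,0],[0,0,0]],[[0,0,0],[0,0,0]],[[0,0,0],[0,0,0]],[[0,0,0],[0,0,0]],[[0,0,0],[0,0,0]]], "gripper": 0.4}}

```text
time_s: 9.22
tool_pos: [0.4172, -0.3513, 0.0117]
tool_rot: [0.628, 0.714, 0.201, -0.235]
wrist_force: [-0.3, -0.0, -0.1]
opening: 0.0546
```

```bash
python3 - <<'E'
from h import *
st()
s=imaging.snapshot("side");t=imaging.snapshot("top")
cv2.imwrite("pics/f.png",np.hstack([cv2.resize(s[90:220,270:400],None,fx=3,fy=3,interpolation=2),cv2.resize(t[150:280,390:520],None,fx=3,fy=3,interpolation=2)]))
E
```

```text
9.22 q [ 1.3   1.05 -0.7   1.47  0.21  1.3   0.75] p [ 0.4172 -0.3513  0.0117] z [-0.083  0.582 -0.809] y [ 0.991  0.13  -0.008] F [-0.3 -0.  -0.1] op 0.0546
```

View pics/f.png

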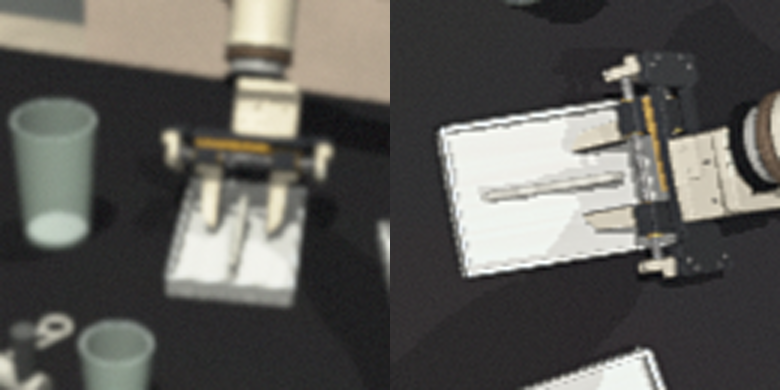

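>>> {"fn": "step_arm", "kwargs": {"motion": [[[1,-9,12],[0,0,0]],[[3,-20,28],[0,0,0]],[[5,-37,52],[0,0,0]],[[8,-56,78],[0,0,0]],[[10,-75,105],[0,0,0]],[[10,-75,160],[0,0,0]],[[10,-75,200],[0,0,0]],[[10,-75,200],[0,0,0]]]}}

```text
time_s: 10.32
tool_pos: [0.4291, -0.4279, 0.2167]
tool_rot: [0.628, 0.715, 0.201, -0.231]
wrist_force: [0.1, 0.0, -0.5]
opening: 0.0547
```

```bash
python3 - <<'E'
from h import *
st()
g=U(PU,[0,.068,.155])[0]; print(g)
y=PU[2]
for yaw,s in((y-np.pi/2,1),(y+np.pi/2,1)):
    print(plan(g,toolR(yaw,0,s),dz=.12))
s=imaging.snapshot("side");t=imaging.snapshot("top")
cv2.imwrite("pics/g.png",np.hstack([cv2.resize(s[90:220,270:400],None,fx=3,fy=3,interpolation=2),cv2.resize(t[150:280,390:520],None,fx=3,fy=3,interpolation=2)]))
E
```

```text
10.32 q [ 1.31  0.9  -0.75  1.2   0.14  1.69  0.75] p [ 0.4291 -0.4279  0.2167] z [-0.078  0.578 -0.813] y [ 0.992  0.129 -0.003] F [ 0.1  0.  -0.5] op 0.0547
[0.49452877 0.1017083  0.155     ]
(array([ 65.5, 529.6,  39.3]), array([-0.47 ,  0.571, -1.956]))
(array([ 65.5, 529.6,  39.3]), array([-0.505, -0.416,  1.072]))
```

View pics/g.png

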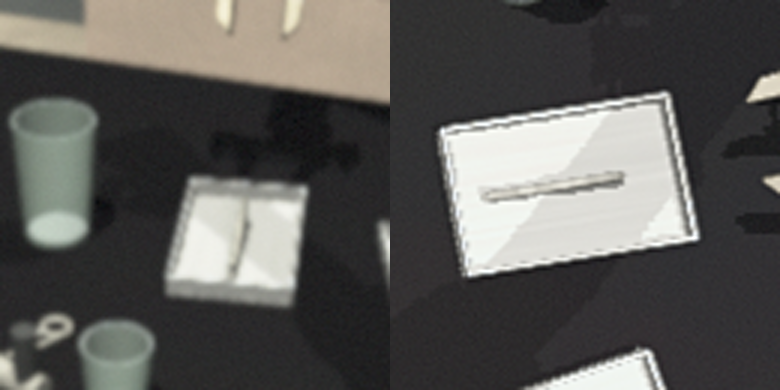

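>>> {"fn": "step_arm", "kwargs": {"motion": [[[0,30,50],[-0.06,-0.05,0.13]],[[0,80,95],[-0.12,-0.1,0.26]],[[0,130,110],[-0.2,-0.16,0.4]],[[5,185,110],[-0.27,-0.22,0.55]],[[10,240,110],[-0.35,-0.29,0.7]],[[20,295,110],[-0.42,-0.35,0.85]],[[30,350,110],[-0.47,-0.39,1.0]],[[40,405,110],[-0.505,-0.416,1.072]],[[55,460,110],[-0.505,-0.416,1.072]],[[65,515,110],[-0.505,-0.416,1.072]]]}}

```text
time_s: 11.68
tool_pos: [0.492, 0.0894, 0.3209]
tool_rot: [0.167, 0.986, -0.002, -0.004]
wrist_force: [0.9, -1.0, 0.9]
opening: 0.0549
```

>>> {"fn": "step_arm", "kwargs": {"motion": [[[0,14,-20],[0,0,0]],[[0,14,-50],[0,0,0]],[[0,14,-50],[0,0,0]],[[0,14,-50],[0,0,0]]]}}

```text
time_s: 12.18
tool_pos: [0.4923, 0.1025, 0.2721]
tool_rot: [0.167, 0.986, -0.001, -0.004]
wrist_force: [-0.0, -0.6, -0.1]
opening: 0.055
```

```bash
python3 - <<'E'
from h import *
st()
g=U(PU,[0,.068,.155])[0]
print(plan(g,toolR(PU[2]+np.pi/2,0,1),dz=.0))
s=imaging.snapshot("side");t=imaging.snapshot("top")
cv2.imwrite("pics/i.png",np.hstack([cv2.resize(s[120:250,200:330],None,fx=3,fy=3,interpolation=2),cv2.resize(t[100:230,225:355],None,fx=3,fy=3,interpolation=2)]))
E
```

```text
12.18 q [ 0.72  0.37 -1.19  1.84  0.37  1.19  0.64] p [0.4923 0.1025 0.2721] z [-0.008 -0.001 -1.   ] y [ 0.329  0.944 -0.004] F [-0.  -0.6 -0.1] op 0.055
(array([   2.2,   -0.7, -136.1]), array([ 0.001, -0.008,  0.002]))
```

View pics/i.png

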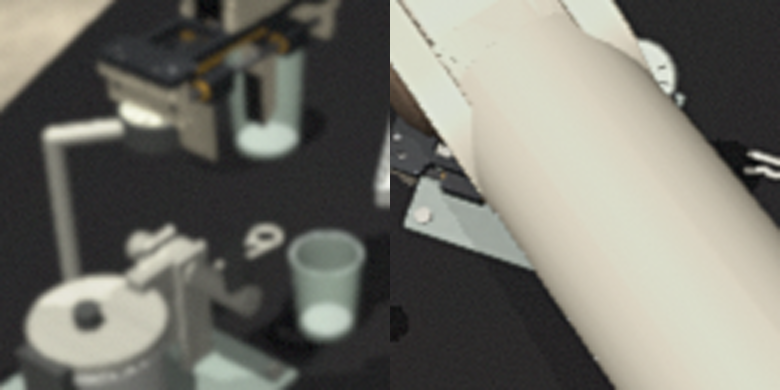

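```bash
python3 - <<'E'
from h import *
s=imaging.snapshot("side")
cv2.imwrite("pics/j.png",cv2.resize(s[0:260,150:500],None,fx=2.2,fy=2.2))
E
```

View pics/j.png

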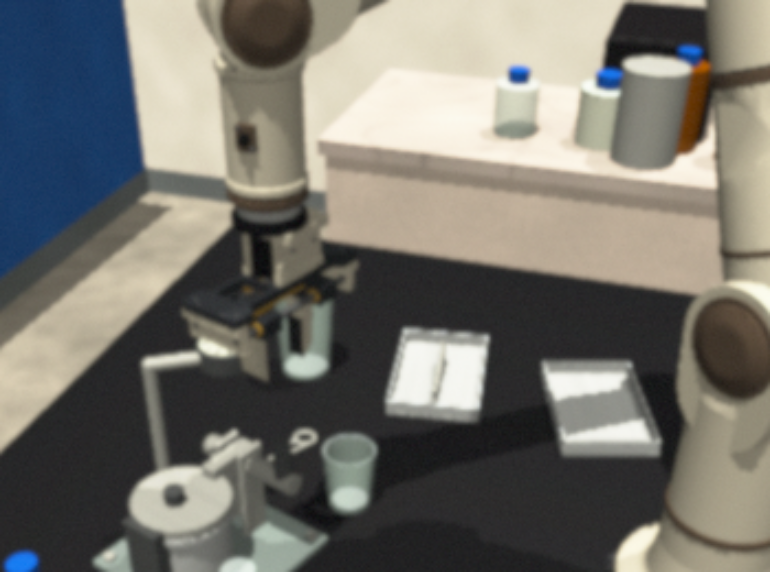

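>>> {"fn": "step_arm", "kwargs": {"motion": [[[2,-1,-30],[0,-0.008,0.002]],[[2,-1,-60],[0,-0.008,0.002]],[[2,-1,-85],[0,-0.008,0.002]],[[2,-1,-105],[0,-0.008,0.002]],[[2,-1,-122],[0,-0.008,0.002]],[[2,-1,-133],[0,-0.008,0.002]],[[2,-1,-133],[0,-0.008,0.002]],[[2,-1,-133],[0,-0.008,0.002]]]}}

```text
time_s: 13.32
tool_pos: [0.4946, 0.102, 0.1393]
tool_rot: [0.166, 0.986, -0.001, 0.001]
wrist_force: [-0.5, -0.4, 0.5]
opening: 0.0549
```

```bash
python3 - <<'E'
from h import *
st()
s=imaging.snapshot("side")
cv2.imwrite("pics/k.png",cv2.resize(s[130:260,200:350],None,fx=5,fy=4.5,interpolation=2))
E
```

```text
13.32 q [ 0.56  0.54 -1.03  1.98  0.57  0.95  0.48] p [0.4946 0.102  0.1393] z [ 0.002 -0.001 -1.   ] y [ 0.326  0.945 -0.001] F [-0.5 -0.4  0.5] op 0.0549
```

View pics/k.png

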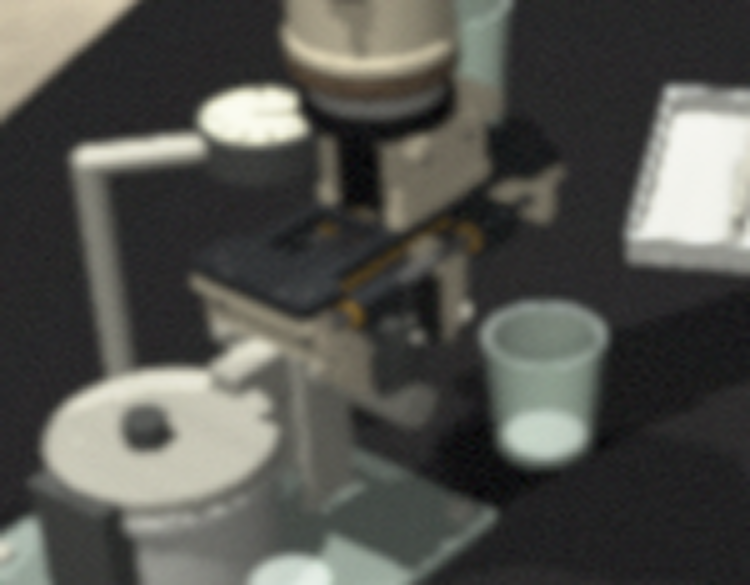

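The fingers straddle the handle, with the gauge clear at (255,130). I'll close and check the opening.

>>> {"fn": "step_arm", "kwargs": {"motion": [[[0,0,0],[0,0,0]],[[0,0,0],[0,0,0]],[[0,0,0],[0,0,0]],[[0,0,0],[0,0,0]],[[0,0,0],[0,0,0]]], "gripper": 1, "grip_force": 35}}

```text
time_s: 14.0
tool_pos: [0.4947, 0.1031, 0.1389]
tool_rot: [0.165, 0.986, 0.001, 0.001]
wrist_force: [2.5, 3.8, -3.9]
opening: 0.0213
```

>>> {"fn": "step_arm", "kwargs": {"motion": [[[-8,3,0],[0,0,0]],[[-17,6,0],[0,0,0]],[[-26,9,0],[0,0,0]],[[-35,12,0],[0,0,0]],[[-44,15,0],[0,0,0]],[[-53,18,0],[0,0,0]],[[-60,21,0],[0,0,0]],[[-65,22.5,0],[0,0,0]],[[-65,22.5,0],[0,0,0]],[[-65,22.5,0],[0,0,0]]]}}

```text
time_s: 15.25
tool_pos: [0.431, 0.1253, 0.1389]
tool_rot: [0.165, 0.986, 0.001, 0.002]
wrist_force: [7.3, 5.8, -10.1]
opening: 0.0212
```

```bash
python3 - <<'E'
from h import *
st()
s=imaging.snapshot("side")
cv2.imwrite("pics/l.png",cv2.resize(s[130:260,200:350],None,fx=5,fy=4.5,interpolation=2))
E
```

```text
15.25 q [ 0.58  0.44 -1.1   2.11  0.52  0.89  0.42] p [0.431  0.1253 0.1389] z [ 0.004  0.001 -1.   ] y [0.326 0.945 0.003] F [  7.3   5.8 -10.1] op 0.0212
```

View pics/l.png

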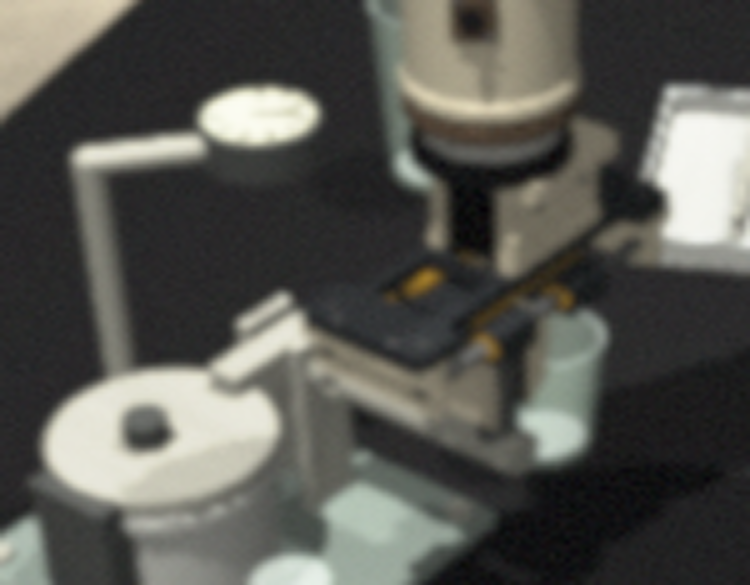

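>>> {"fn": "step_arm", "kwargs": {"motion": [[[-2,0.7,0],[0,0,0]],[[-2,0.7,0],[0,0,0]],[[-2,0.7,0],[0,0,0]]]}}

```text
time_s: 15.68
tool_pos: [0.431, 0.1253, 0.139]
tool_rot: [0.166, 0.986, 0.001, 0.003]
wrist_force: [13.8, 3.1, -16.9]
opening: 0.0214
```

>>> {"fn": "step_arm", "kwargs": {"motion": [[[0,0,0],[0,0,0]],[[0,0,0],[0,0,0]],[[0,0,0],[0,0,0]],[[0,0,0],[0,0,0]],[[0,0,0],[0,0,0]]], "gripper": 0.4}}

```text
time_s: 16.3
tool_pos: [0.4271, 0.1248, 0.1387]
tool_rot: [0.166, 0.986, -0.001, 0.0]
wrist_force: [-0.1, -0.5, -0.0]
opening: 0.0551
```

>>> {"fn": "step_arm", "kwargs": {"motion": [[[0,0,15],[0,0,0]],[[0,0,35],[0,0,0]],[[0,0,65],[0,0,0]],[[0,0,110],[0,0,0]],[[-20,0,150],[0,0,0]],[[-60,0,180],[0,0,0]],[[-90,30,190],[0,0,0]],[[-90,60,190],[0,0,0]],[[-90,60,190],[0,0,0]],[[-90,60,190],[0,0,0]]]}}

```text
time_s: 17.55
tool_pos: [0.337, 0.1847, 0.3288]
tool_rot: [0.165, 0.986, -0.001, 0.001]
wrist_force: [-0.2, 0.0, -0.1]
opening: 0.055
```

```bash
python3 - <<'E'
from h import *
st()
s=imaging.snapshot("side");t=imaging.snapshot("top")
cv2.imwrite("pics/m.png",cv2.resize(s[100:330,140:440],None,fx=2.6,fy=2.6,interpolation=2)[:600])
cv2.imwrite("pics/n.png",cv2.resize(t[80:300,160:540],None,fx=2.1,fy=2.1,interpolation=2))
for d in(0,.06,.07):
    P=U(PU,[0,.068+d,.173])[0]; print(d,((proj("side",P)-[140,100])*2.6).round(),((proj("top",P)-[160,80])*2.1).round())
E
```

```text
17.55 q [ 0.87 -0.29 -1.19  2.   -0.28  1.27  1.03] p [0.337  0.1847 0.3288] z [ 0.001 -0.003 -1.   ] y [ 0.326  0.945 -0.003] F [-0.2  0.  -0.1] op 0.055
0 [[357. 260.]] [[259. 192.]]
0.06 [[406. 283.]] [[242. 242.]]
0.07 [[414. 287.]] [[239. 250.]]
```

View pics/m.png

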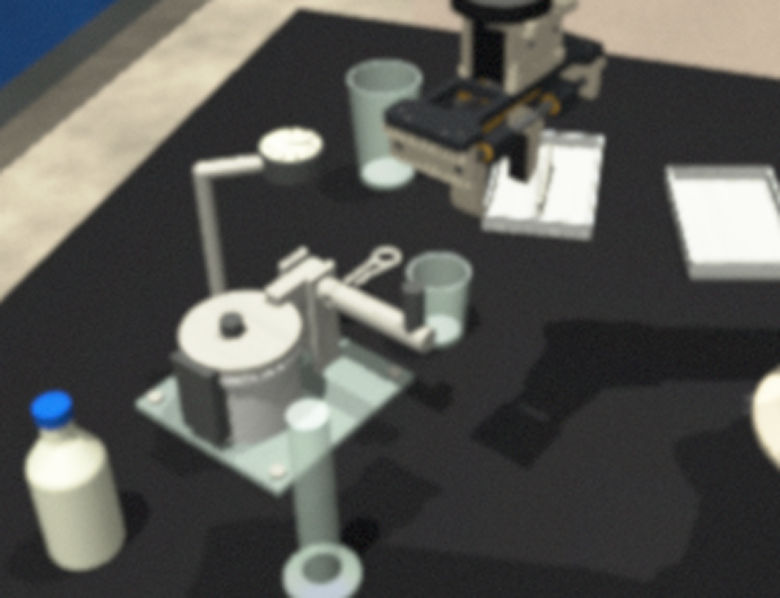

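View pics/n.png

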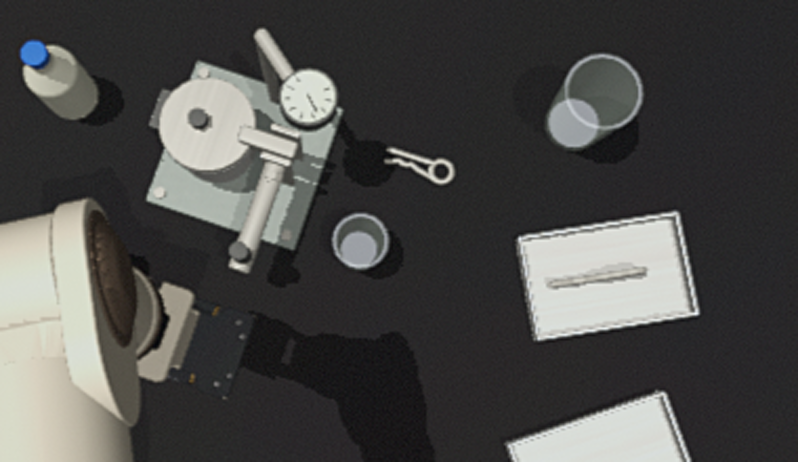

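>>> {"fn": "step_arm", "kwargs": {"motion": [[[10,10,0],[0,0,0]],[[20,20,0],[0,0,0]],[[20,20,0],[0,0,0]],[[20,20,0],[0,0,0]],[[20,20,0],[0,0,0]],[[20,20,0],[0,0,0]],[[20,20,0],[0,0,0]],[[20,20,0],[0,0,0]]]}}

```text
time_s: 18.65
tool_pos: [0.3571, 0.2049, 0.3287]
tool_rot: [0.166, 0.986, -0.001, 0.0]
wrist_force: [0.8, -0.4, 0.5]
opening: 0.0551
```

```bash
python3 - <<'E'
from h import *
st()
t=imaging.snapshot("top"); n=cv2.imread("pics/n.png"); g=cv2.imread("pics/g.png")
a=cv2.resize(g[:,390:],(390,390)); b=cv2.resize(t[150:280,390:520],(390,390),interpolation=2)
cv2.imwrite("pics/o.png",np.hstack([a,b]))
b0=cv2.resize(t[80:300,160:540],None,fx=2.1,fy=2.1,interpolation=2)
print(np.abs(b0.astype(int)-n)[220:330,530:690].max())
E
```

```text
18.65 q [ 0.98 -0.21 -1.36  1.95 -0.22  1.24  0.93] p [0.3571 0.2049 0.3287] z [ 0.001 -0.002 -1.   ] y [ 0.326  0.945 -0.002] F [ 0.8 -0.4  0.5] op 0.0551
8
```

View pics/o.png

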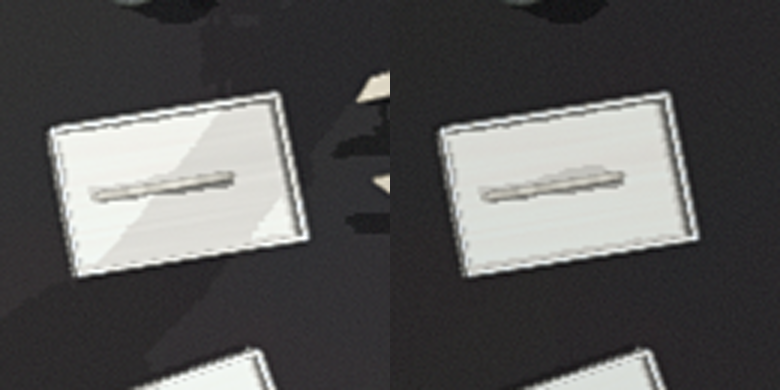

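```bash
python3 - <<'E'
from station import r
print(r.finish_job())
E
```

```text
the job is handed in; nothing more can be done
None
```

I pulled the larger, fitted clip out along the unit's -x and lowered it into the tray farther from the base while still held. Then I drew the bolt back by its handle and let go. The job was handed in at about 18.7 s, and no verdict was reported.

**Last checks:**
- **Bolt:** the handle top appears where a 70 mm draw should put it, in both camera views. The gripper travelled about 67 mm while holding it.
- **Clip:** it is at rest wholly inside the tray; two pictures about 1 s apart match. It stands on edge rather than lying flat. From the release height its loop centre is about 27 mm above the tray's underside, and I saw no sign of it toppling.
- **Surroundings:** by eye the gauge, beakers, measuring cylinder and bottle look unmoved. The gripper is open and clear of everything.

**One disagreement:** in the fit that located the unit, the lid knob was about 3 to 4 pixels off in both views. I let the other points outweigh it; the dial, handle and base plate corners agreed to about 1 pixel.

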